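# Set the second casting on the tilting table against its stop

## Robot

A 7-joint arm with a two-finger parallel gripper is mounted at the origin on the work surface. World frame = base frame: x ahead of the robot, y to its left, z up, the work surface at z = 0. Lengths are in m, angles in rad, forces in N, time in s.
With the tool pointing down it reaches from about 0.4 to 0.85 m from the base axis. Payload 10.4 kg.
Tool frame: the origin (TCP) lies at the very end of the fingers, on their centre line; the grasp point (between the pads) lies 19 mm behind it; z points along the fingers, y is the direction in which the jaws open and shut (so a half turn about z gives the same grasp; the last joint's range is limited). The gripper opens to 87 mm and grips with 3 to 60 N. Pads are 19 mm wide; open, the fingers measure 117 mm over their backs; the gripper's body (75 mm by 190 mm) begins 51 mm behind the grasp point.
Start: joints at [-1.228, 0.332, -0.065, 1.46, 0.022, 1.35, -0.088], TCP at [0.224, 0.584, 0.186] pointing down, gripper open.
Joint ranges: [-2.6, 2.6], [-0.5, 2.12], [-1.47, 1.34], [0.16, 2.42], [-1.27, 4.41], [0.06, 2.06], [-2.6, 2.6]. Speed limits (rad/s): [2.22, 2.22, 2.79, 2.79, 3.14, 3.14, 3.14].

## Interface

Orientations are given as [roll, pitch, yaw] about the fixed x, y, z axes, in that order (R = Rz(yaw) Ry(pitch) Rx(roll)).
In Python, from cell import status, imaging, order gives the robot as it stands. The module is installed in compiled form; this text tells all that it offers.
- The arm moves only by the shell command python3 -m creep 'ROWS'. ROWS is JSON, one flat list of numbers, 7 for each row, row after row: the shift along the tool's x, y, z in m, then the turn, a rotation vector about the tool's x, y, z in degrees, then the finger opening in m, from 0 to 0.087. In form: [tx, ty, tz, rx, ry, rz, hand, tx, ty, tz, rx, ry, rz, hand, ...]. A call has 1 to 10 rows; each row is the pose to reach, as a shift and turn from the pose commanded when the call began, along the tool's axes at that moment; what a row does not reach only later rows make up. A row lasts 1/8 s, in which the tool goes at most 62.5 mm and 10.7 degrees, less where a joint would pass 70% of its speed; a pose out of reach is approached as far as the arm can. A call with a gripper value outside its range is refused whole. The fingers move at their own pace and stop on an object; the grip force is fixed at half the most. Time passes only in rows, so rows that repeat a pose let the fingers close. It gives the time, the measured TCP pose, the force and the opening at its end, in the units of the state.
- status.read_state(): the state, without advancing time (a new reading comes with each control period).
- imaging.snapshot(name): name is "scene" or "top" or "wrist"; returns the picture (400x640x3 uint8, blue, green, red); there is no depth.
- imaging.calibration(name): a dict with "camera_matrix" (3x3 intrinsics, pixels), "k1" (the pictures are not rectified: a ray, as slopes to the right and down, at radius r is drawn at 1 + k1 r^2 times it, then the intrinsics apply), "R" (3x3) and "t" (3): a world point X has camera coordinates R X + t; the wrist camera has in their place "tool_from_camera" (4x4, takes a point from camera to tool coordinates, whose origin is the TCP and whose axes are the flange's). Camera axes: x right, y down, z forward; pixel columns grow to the right and rows downward; lengths in m; the calibration is good to about 2 mm. A picture is of the moment at which its call begins: read the wrist's pose just before it. calibration takes no time and is no camera call.
- order.finish_job(): hands the job in, once; it reports no verdict.
The state is a dict: "t": time; "joint_pos": joint angles; "joint_velocities": joint speeds; "joint_torque": joint torques, N m; "eef_pos": TCP position; "ee_rot": TCP orientation; "force": force on the tool from outside, world axes, zero at the start; "ft_torque": the same for the moment, N m; "width": finger opening in m.
Only numpy, scipy, OpenCV 4.12 (cv2) and the standard library are available. Lean on these libraries where they do the work, as an engineer would, in place of code of your own. Each camera call takes 0.05 s, during which the arm holds its last target. There are 200 camera calls.

## Task

Two eye bracket castings are to be ground in one setting on the tilting machine table; the first already lies in place and must stay there. Lay the second one from the bench flat on the sloped plate beside the first, a little uphill of the stop bar with its straight foot edge facing the bar, and let go of it without dropping it. Then slide it down the slope until the foot edge bears on the bar along its whole width, so that it cannot slip; it must lie wholly on the plate.

Things in the scene. Friction and masses are not known exactly. Their poses are not given: they have to be found in the camera images.
- bracket: second bracket: loose aluminium casting (about 0.4 kg), at first flat on the bench left or right of the table. Base 14 mm thick, 90 mm wide (y), 107 mm long: straight foot edge at x = -50 mm, half-round nose (radius 45 mm) ending at x = +57 mm; an upright eye lug on top. Origin: on the underside, below the lug's middle; +x towards the nose, +z up out of the base.
- bracket_eye (a point): centre of the cross bore in the second bracket's lug, 41 mm above its underside. The lug is 20 mm thick with flat faces (y = +/-10 mm), 44 mm long (x = -22 to +22 mm), rounded on top, its top 63 mm above the underside; it can be gripped across y.
- bracket_foot_left (a point): lower corner of the second bracket's straight foot edge, at x = -50, y = +45, z = 0 mm of its frame.
- bracket_foot_right (a point): lower corner of the second bracket's straight foot edge, at x = -50, y = -45, z = 0 mm of its frame.
- bracket_nose (a point): lower edge of the second bracket's round nose, at x = +57, y = 0, z = 0 mm of its frame. The edge of the base here is 14 mm high.
- first: first bracket: same shape, size and frame as the second, already flat on the sloped plate with its foot edge against the stop bar, somewhere along it; not clamped. There is always room for the second beside it, on at least one side.
- plate: fixed sloped top of the tilting table: grey plate with three dark T-slots, at 20 degrees, low edge towards the robot (yaw varies). Origin on its surface, 62 mm above the bench, at the foot of the stop bar's uphill face, mid-width; +x up the slope, +y along the bar, +z square out of the surface. The surface spans x = -24 to +181, y = -160 to +160 mm. A bracket laid on it stays put by friction.
- stop_bar (a point): middle of the stop bar's top face, at x = -9, z = +10 mm of the plate's frame. The steel bar is 18 mm wide, 10 mm high and as long as the plate is wide (320 mm); its two screw heads at y = +/-100 mm rise 5 mm more. A few newtons push a bracket down the slope against it; seated, the bracket's origin is at x = 50, z = 0 mm of the plate's frame.
Things that resemble listed ones, but are neither listed nor needed, are in the scene too. Leave any green, orange or yellow look-alike of the bracket alone.

How it is judged:
On the way:
1. the second bracket lies flat on the sloped plate, let go, its foot edge still clear of the stop bar (both corners more than 3 mm uphill of it) (contact force between the fingers and bracket below 0.05 N and linear speed of bracket below 0.02 m/s and z of bracket_foot_left in the frame of plate between -0.003 and 0.003 m and x of each of bracket_foot_left, bracket_foot_right in the frame of plate above 0.003 m and y of bracket_foot_left in the frame of plate between -0.18 and 0.18 m and z of bracket_foot_right in the frame of plate between -0.003 and 0.003 m and y of bracket_foot_right in the frame of plate between -0.18 and 0.18 m and z of bracket_nose in the frame of plate between -0.003 and 0.003 m and x of bracket_nose in the frame of plate below 0.2 m), for 0.2 s.
At the end, for the whole second after the job is handed in: The second bracket rests released and flat on the sloped plate (foot corners and nose within 2.5 mm of it), both foot corners within 2.5 mm of the stop bar's face, its centre within 125 mm of the middle of the plate's width, and the first bracket within 8 mm of where it was (x of bracket_foot_left in the frame of plate between -0.0025 and 0.0025 m and z of bracket_foot_left in the frame of plate between -0.0025 and 0.0025 m and x of bracket_foot_right in the frame of plate between -0.0025 and 0.0025 m and z of bracket_foot_right in the frame of plate between -0.0025 and 0.0025 m and z of bracket_nose in the frame of plate between -0.0025 and 0.0025 m and y of bracket in the frame of plate between -0.125 and 0.125 m and linear speed of bracket below 0.01 m/s and distance of first from where it was at the start of the episode below 0.008 m); the robot touches nothing.
It fails at once if the first bracket is shoved out of place (more than 8 mm) (distance of first from where it was at the start of the episode above 0.008 m).
It fails at once if the second bracket is dropped or thrown (moves faster than 0.5 m/s while nothing holds it) (linear speed of bracket above 0.5 m/s and contact force between each of the fingers, the arm and bracket below 0.05 N).
It also fails if it takes over 48 s, if anything falls off the work surface, if the arm or the gripper's body presses on something with over 40 N, if the wrist force passes 120 N, or if a joint passes its speed limit or range.

## Working session

There is one attempt and no reset: what is moved stays moved. The work goes in short steps, Python scripts to look and compute and a shell command to move; the robot and the scene stay as the last step left them, time stands still between calls to the robot, and variables do not carry over. Pictures are saved under pics/ and viewed, about 8 in all and at most 12, crops included, and the job is handed in when it is done.

```bash
mkdir -p pics; python3 - <<'E'
from cell import status, imaging
import cv2,numpy as np
print(status.read_state())
for n in("scene","top"):
    im=imaging.snapshot(n); cv2.imwrite(f"pics/{n}0.png",im)
    c=imaging.calibration(n);print(n,{k:np.round(v,4).tolist() for k,v in c.items()})
c=imaging.calibration("wrist");print({k:np.round(v,4).tolist() for k,v in c.items()})
E
```

```text
{'t': 0.0, 'joint_pos': array([-1.22760291,  0.33285574, -0.06470569,  1.46097689,  0.02158246,
        1.34989635, -0.08847425]), 'joint_velocities': array([ 8.84329025e-05,  3.89263134e-04,  1.42315523e-03,  2.48386004e-06,
       -1.92618092e-04,  5.31639202e-04, -1.65870593e-04]), 'joint_torque': array([-4.57750575e-04, -6.23253107e+01,  2.40915368e-02, -3.89889729e+01,
       -6.14590268e-02,  3.98309750e-02,  1.74152565e-04]), 'eef_pos': array([0.22339245, 0.58322373, 0.18474708]), 'ee_rot': array([-3.14015194e+00,  4.96333671e-05,  2.77584829e+00]), 'force': array([-0.26477807, -0.66848749,  0.36801746]), 'ft_torque': array([-0.0576793 , -0.02886621, -0.02566099]), 'width': 0.08692065397372124}
scene {'camera_matrix': [[374.9283, 0.0, 321.4316], [0.0, 374.9283, 201.932], [0.0, 0.0, 1.0]], 'k1': -0.0152, 'R': [[0.5054, 0.8628, 0.0087], [0.7227, -0.4178, -0.5506], [-0.4715, 0.2845, -0.8347]], 't': [-0.2429, -0.3368, 1.5685]}
top {'camera_matrix': [[413.3805, 0.0, 320.5667], [0.0, 413.3805, 191.4628], [0.0, 0.0, 1.0]], 'k1': -0.0355, 'R': [[0.0193, -0.9998, 0.0094], [-0.9823, -0.0208, -0.1864], [0.1865, -0.0057, -0.9824]], 't': [-0.0618, 0.5092, 1.1708]}
{'camera_matrix': [[282.6572, 0.0, 321.7325], [0.0, 282.6572, 193.5932], [0.0, 0.0, 1.0]], 'k1': -0.0371, 'tool_from_camera': [[0.0003, -0.9563, -0.2923, 0.0807], [1.0, 0.0005, -0.0007, -0.0007], [0.0008, -0.2923, 0.9563, -0.199], [0.0, 0.0, 0.0, 1.0]]}
```

View pics/scene0.png

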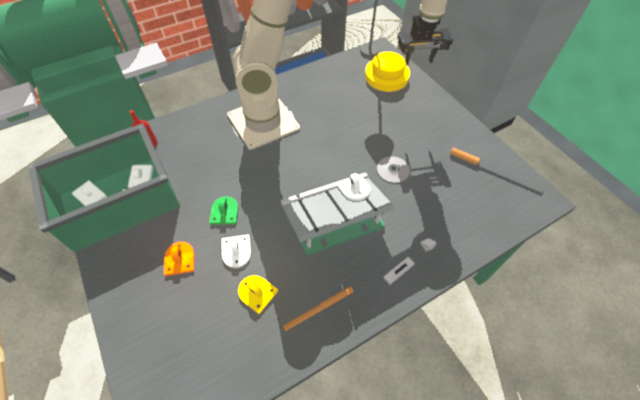

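View pics/top0.png

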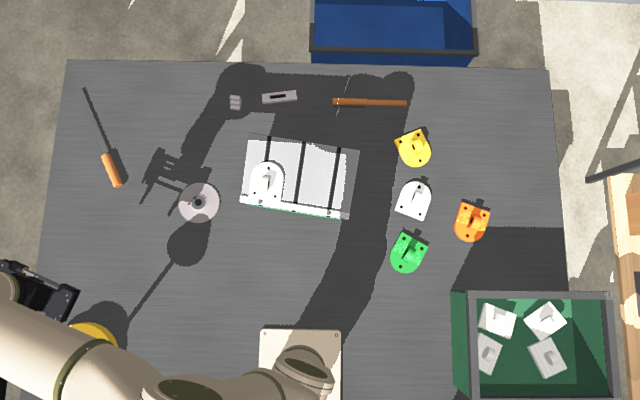

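Candidates in the top view: white bracket (413,200), which fits a loose aluminium casting beside the table. The others are green (409,253), yellow (413,148), orange (472,221), castings in the green bin (about 497,320 and 545,320), and the first bracket (266,183) on the plate. I'm choosing the one at (413,200) and checking it in a crop.

```bash
cat > h.py <<'E'
import numpy as np,cv2
from cell import status,imaging
from scipy.spatial.transform import Rotation as Ro
def cam(n,st=None):
    c=imaging.calibration(n);K=np.array(c["camera_matrix"]);k=c["k1"]
    if n=="wrist":
        T=np.array(c["tool_from_camera"]);Rt=Ro.from_euler("xyz",st["ee_rot"]).as_matrix()
        Rw=Rt@T[:3,:3];o=Rt@T[:3,3]+st["eef_pos"]
    else:
        R=np.array(c["R"]);Rw=R.T;o=-R.T@np.array(c["t"])
    return K,k,Rw,o
def rays(C,px):
    K,k,Rw,o=C
    p=cv2.undistortPoints(np.array(px,float).reshape(-1,1,2),K,np.array([k,0,0,0,0.]))[:,0]
    d=np.c_[p,np.ones(len(p))]@Rw.T
    return o,d
def onplane(C,px,p0,n):
    o,d=rays(C,px);n=np.array(n,float)
    return o+d*(((np.array(p0)-o)@n)/(d@n))[:,None]
def proj(C,X):
    K,k,Rw,o=C
    return cv2.projectPoints(np.array(X,float).reshape(-1,1,3),cv2.Rodrigues(Rw.T)[0],-Rw.T@o,K,np.array([k,0,0,0,0.]))[0][:,0]
E
python3 - <<'E'
import cv2,numpy as np
t=cv2.imread("pics/top0.png");s=cv2.imread("pics/scene0.png")
a=cv2.resize(t[120:230,230:450],None,fx=3.6,fy=3.6,interpolation=cv2.INTER_CUBIC)
b=cv2.resize(s[160:280,200:400],None,fx=1.67,fy=1.67,interpolation=cv2.INTER_CUBIC)
o=np.zeros((600,800,3),np.uint8);o[:a.shape[0],:a.shape[1]]=a[:, :800];o[398:598,:334]=b[:200,:334]
cv2.imwrite("pics/c1.png",o)
E
```

```text
(no output)
```

View pics/c1.png

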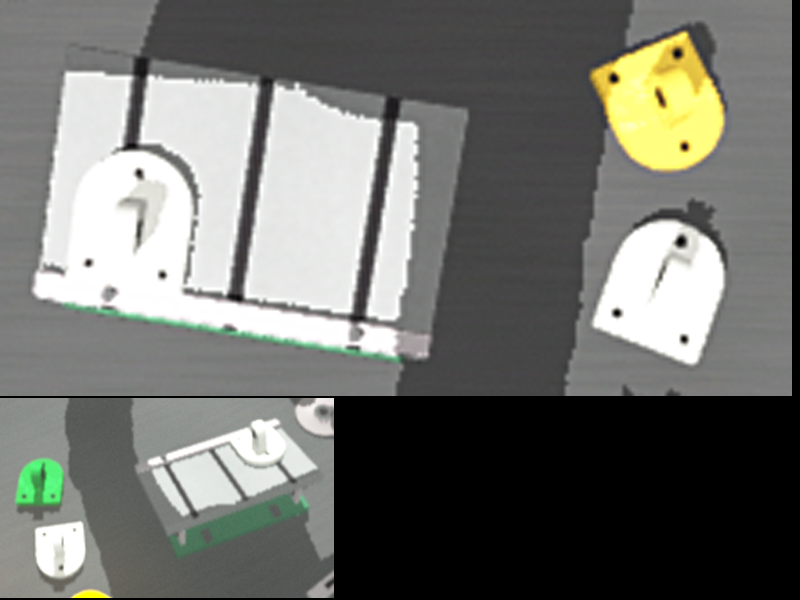

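The crop shows the white bracket with foot corners at crop (593,326) and (697,365) and its nose near (680,220). The plate's far corners are at (68,45) and (468,107), the bar's uphill top edge runs from about (38,268) to (430,332), and the first bracket is at the plate's left end.

```bash
python3 - <<'E'
from h import *
f=lambda L:np.array(L)/3.6+[230,120]
C=cam("top")
b=onplane(C,f([[593,326],[697,365],[616,313],[684,339],[681,241]]),[0,0,.014],[0,0,1])
print("bracket L,R foot, holes\n",b.round(4),"w",np.linalg.norm(b[0]-b[1]))
u=b[0]-b[1];print("yaw from foot",np.degrees(np.arctan2(-u[0],u[1])))
m=(b[0]+b[1])/2; y=np.arctan2(-u[0],u[1]); print("origin",m[:2]+.05*np.array([np.cos(y),np.sin(y)]))
far=onplane(C,f([[68,45],[468,107]]),[0,0,.1239],[0,0,1])
bar=onplane(C,f([[38,268],[430,332]]),[0,0,.0714],[0,0,1])
for n,q in(("far",far),("bar",bar)):
    u=q[0]-q[1];print(n,q.round(4).tolist(),np.linalg.norm(u),"yaw",np.degrees(np.arctan2(-u[0],u[1])))
y=np.arctan2(*( [-(far[0]-far[1])[0],(far[0]-far[1])[1]]))
x=np.array([np.cos(y),np.sin(y)])
print("orig from far",far.mean(0)[:2]-x*.181*np.cos(np.radians(20)),"from bar",bar.mean(0)[:2]+x*.01*np.sin(np.radians(20)))
E
```

```text
bracket L,R foot, holes
 [[ 0.463  -0.2764  0.014 ]
 [ 0.4318 -0.3632  0.014 ]
 [ 0.4744 -0.2959  0.014 ]
 [ 0.4535 -0.3528  0.014 ]
 [ 0.5372 -0.3523  0.014 ]] w 0.09219343635906191
yaw from foot -19.74055123312907
origin [ 0.49445567 -0.33666366]
far [[0.662, 0.1557, 0.1239], [0.6181, -0.1599, 0.1239]] 0.3187326529518215 yaw -7.9178239491448625
bar [[0.4923, 0.1794, 0.0714], [0.4471, -0.1353, 0.0714]] 0.3178926386244651 yaw -8.17086140545173
orig from far [0.47162885 0.02132863] from bar [0.47309047 0.02156149]
```

```bash
cat >> h.py <<'E'
def delta(pos,R,st=None):
    st=st or status.read_state();R0=Ro.from_euler("xyz",st["ee_rot"]).as_matrix()
    return (R0.T@(np.array(pos)-st["eef_pos"])).round(4).tolist(), np.degrees(Ro.from_matrix(R0.T@R).as_rotvec()).round(2).tolist()
def down(yaw,tilt=0): # tool with x axis at yaw (deg); tilt about plate y
    return Ro.from_euler("ZYX",[yaw,tilt,180],degrees=True).as_matrix()
E
python3 - <<'E'
from h import *
print(delta([.46,.12,.20],down(159.7)),delta([.4945,-.3367,.13],down(159.7)))
E
```

```text
([-0.3866, -0.348, -0.0147], [-0.08, 0.0, -0.66]) ([-0.5822, -0.7621, 0.0558], [-0.08, 0.0, -0.66])
```

```bash
python3 -m creep '[-0.039,-0.035,-0.005,0,0,0,0.087,-0.086,-0.077,-0.015,0,0,0,0.087,-0.129,-0.116,-0.015,0,0,0,0.087,-0.172,-0.155,-0.015,0,0,-0.6,0.087,-0.215,-0.193,-0.015,0,0,-0.6,0.087,-0.258,-0.232,-0.015,0,0,-0.6,0.087,-0.301,-0.271,-0.015,0,0,-0.6,0.087,-0.344,-0.31,-0.015,0,0,-0.6,0.087,-0.3866,-0.348,-0.015,0,0,-0.6,0.087,-0.41,-0.40,-0.015,0,0,-0.6,0.087]'; python3 - <<'E'
from h import *
print(delta([.4945,-.3367,.13],down(159.7)))
E
```

```text
t: 1.35
eef_pos: [0.464, 0.0616, 0.2003]
ee_rot: [-3.141, 0.0, 2.786]
force: [0.9, -1.0, 0.1]
width: 0.0871
([-0.1672, -0.3627, 0.0705], [-0.03, 0.01, -0.08])
```

```bash
python3 -m creep '[-0.024,-0.052,0,0,0,0,0.087,-0.048,-0.104,0,0,0,0,0.087,-0.072,-0.156,0,0,0,0,0.087,-0.096,-0.208,0,0,0,0,0.087,-0.12,-0.26,0.01,0,0,0,0.087,-0.143,-0.311,0.04,0,0,0,0.087,-0.167,-0.363,0.07,0,0,0,0.087,-0.167,-0.363,0.07,0,0,0,0.087,-0.167,-0.363,0.07,0,0,0,0.087]'; python3 - <<'E'
from h import *
st=status.read_state();im=imaging.snapshot("wrist");cv2.imwrite("pics/w1.png",im);np.save("w1.npy",st)
C=cam("wrist",st)
y=np.radians(-20.3);R=np.array([[np.cos(y),-np.sin(y),0],[np.sin(y),np.cos(y),0],[0,0,1]])
P=np.array([[-.05,.045,.014],[-.05,-.045,.014],[.057,0,.014],[-.022,.01,.041],[-.022,-.01,.041],[0,0,.063]])@R.T+[.4945,-.3367,0]
print(st["eef_pos"],proj(C,P).round(1).tolist())
E
```

```text
t: 2.48
eef_pos: [0.4934, -0.3347, 0.1302]
ee_rot: [3.142, -0.001, 2.786]
force: [-0.3, 0.3, -0.4]
width: 0.0869
[ 0.49342562 -0.33474308  0.13015131] [[362.0, 138.2], [280.4, 138.3], [321.3, 227.7], [330.8, 168.1], [311.5, 168.2], [321.1, 194.7]]
```

View pics/w1.png

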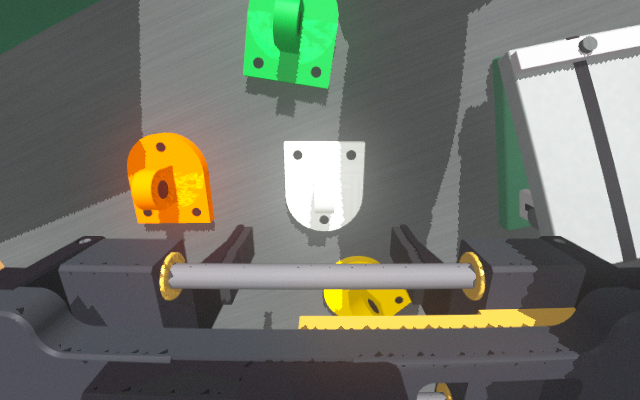

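The close-up shows the white bracket square to the tool: foot corners at (285,141) and (365,141), nose at (324,230). That is 3 px from the prediction.

```bash
python3 - <<'E'
from h import *
st=np.load("w1.npy",allow_pickle=True).item();C=cam("wrist",st)
b=onplane(C,[[285,141],[365,141],[324.5,230.5],[297.5,155],[351,155],[324,220]],[0,0,.014],[0,0,1])
l=b[1];r=b[0];u=l-r;y=np.arctan2(-u[0],u[1]);x=np.array([np.cos(y),np.sin(y)])
print(b.round(4).tolist(),np.degrees(y),np.linalg.norm(u))
o=(l+r)[:2]/2+.05*x; o2=b[2,:2]-.057*x
print(o,o2)
o=(o+o2)/2
print(delta([*o,.023],down(180+np.degrees(y))))
E
```

```text
[[0.4365, -0.3579, 0.014], [0.4673, -0.275, 0.014], [0.5527, -0.3542, 0.014], [0.4558, -0.3507, 0.014], [0.4767, -0.2945, 0.014], [0.5396, -0.35, 0.014]] -20.36092819982086 0.08843157168567713
[ 0.4988045  -0.33384376] [ 0.49930741 -0.33432539]
([-0.0046, 0.0016, 0.1078], [0.04, 0.01, 0.06])
```

```bash
python3 -m creep '[-0.004,0.001,0.03,0,0,0,0.087,-0.004,0.001,0.06,0,0,0,0.087,-0.004,0.001,0.085,0,0,0,0.087,-0.004,0.001,0.1,0,0,0,0.087,-0.004,0.001,0.106,0,0,0,0.087,-0.004,0.001,0.106,0,0,0,0.0,-0.004,0.001,0.106,0,0,0,0.0,-0.004,0.001,0.106,0,0,0,0.0,-0.004,0.001,0.106,0,0,0,0.0,-0.004,0.001,0.106,0,0,0,0.0]'; python3 -m creep '[0,0,0,0,0,0,0,0,0,-0.01,0,0,0,0,0,0,-0.03,0,0,0,0,0,0,-0.06,0,0,0,0,0,0,-0.1,0,0,0,0,0,0,-0.15,0,0,0,0,0,0,-0.19,0,0,0,0,0,0,-0.19,0,0,0,0]'; python3 - <<'E'
from h import *
st=status.read_state();print(st["ee_rot"],st["width"]);imgs=imaging.snapshot("wrist");cv2.imwrite("pics/w2.png",imgs)
# first bracket from top0: foot corners crop + plate-frame
f=lambda L:np.array(L)/3.6+[230,120]
a=np.radians(20);Rp=Ro.from_euler("ZY",[-8.05,-20],degrees=True).as_matrix();o=np.array([.4725,.0215,.062])
np.savez("plate.npz",R=Rp,o=o)
h=onplane(cam("top"),f([[88,263],[162,274],[138,173],[67,230],[190,250]]),o+.014*Rp[:,2],Rp[:,2])
print("first holes/sides in plate frame",((h-o)@Rp).round(4).tolist())
E
```

```text
t: 3.78
eef_pos: [0.4977, -0.3354, 0.0246]
ee_rot: [3.141, 0.0, 2.786]
force: [0.4, -0.7, -0.2]
width: 0.0446
t: 4.78
eef_pos: [0.4989, -0.3369, 0.2192]
ee_rot: [-3.141, 0.007, 2.786]
force: [-0.1, -0.0, -0.2]
width: 0.0006
[-3.14131811  0.00667626  2.78562118] 0.0006381647315498311
first holes/sides in plate frame [[0.0122, 0.1188, 0.014], [0.013, 0.059, 0.014], [0.0899, 0.0888, 0.014], [0.0359, 0.1389, 0.014], [0.0357, 0.0396, 0.014]]
```

View pics/w2.png

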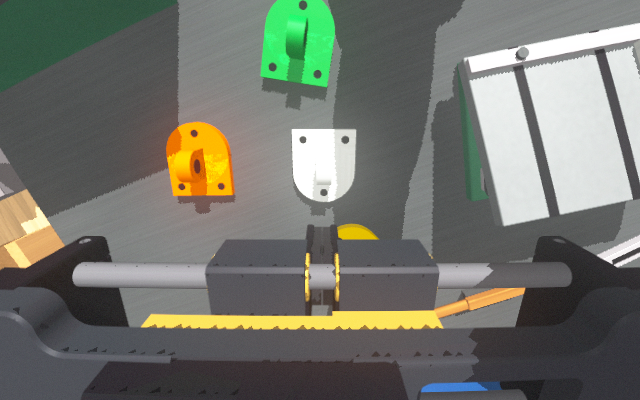

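The fingers needed more time: they were still at 45 mm when I lifted, so the bracket was not held. It still lies at (324,165), apparently unmoved. I'm re-measuring and retrying.

```bash
python3 - <<'E'
from h import *
st=status.read_state();C=cam("wrist",st)
b=onplane(C,[[292,129],[356,129],[324,201.5]],[0,0,.014],[0,0,1])
l=b[1];r=b[0];u=l-r;y=np.arctan2(-u[0],u[1]);x=np.array([np.cos(y),np.sin(y)])
print(np.degrees(y),np.linalg.norm(u),(l+r)[:2]/2+.05*x,b[2,:2]-.057*x)
print(delta([.4990,-.334,.024],down(159.65)))
E
python3 -m creep '[0,0,0.03,0,0,0,0.06,0,0,0.06,0,0,0,0.06,0,0,0.09,0,0,0,0.06,0,0,0.1,0,0,0,0.06,0,0,0.1,0,0,0,0.06,0,0,0.1,0,0,0,0.06,0,0,0.1,0,0,0,0.06]'
```

```text
-20.34958625724161 0.08910042927209244 [ 0.49786462 -0.33361544] [ 0.49752744 -0.33324943]
([0.0007, 0.0022, 0.1929], [0.0, 0.21, -0.03])
t: 5.7
eef_pos: [0.4982, -0.3357, 0.1155]
ee_rot: [3.142, 0.001, 2.786]
force: [-0.1, -0.6, -0.4]
width: 0.0576
```

```bash
python3 -m creep '[0.001,0.002,0.03,0,0,0,0.06,0.001,0.002,0.06,0,0,0,0.06,0.001,0.002,0.08,0,0,0,0.06,0.001,0.002,0.091,0,0,0,0.06,0.001,0.002,0.091,0,0,0,0.0,0.001,0.002,0.091,0,0,0,0.0,0.001,0.002,0.091,0,0,0,0.0,0.001,0.002,0.091,0,0,0,0.0,0.001,0.002,0.091,0,0,0,0.0,0.001,0.002,0.091,0,0,0,0.0]'; python3 -m creep '[0,0,0,0,0,0,0,0,0,0,0,0,0,0,0,0,0,0,0,0,0]'
```

```text
t: 6.95
eef_pos: [0.4976, -0.3333, 0.0237]
ee_rot: [3.142, 0.0, 2.786]
force: [-0.1, -0.8, 2.1]
width: 0.0187
t: 7.32
eef_pos: [0.4976, -0.3333, 0.0237]
ee_rot: [3.142, 0.0, 2.786]
force: [-0.2, -1.2, 3.6]
width: 0.0183
```

```bash
python3 -m creep '[0,0,-0.01,0,0,0,0,0,0,-0.04,0,0,0,0,0,0,-0.09,0,0,0,0,0,0,-0.14,0,0,0,0,0,0,-0.18,0,0,0,0,0,0,-0.18,0,0,0,0]'; cat >> h.py <<'E'
def target(px,py,h=0):
    P=np.load("plate.npz");Rp=P["R"]
    return P["o"]+Rp@np.array([px,py,.0237+h]), Rp@Ro.from_euler("ZX",[180,180],degrees=True).as_matrix()
E
python3 - <<'E'
from h import *
print(delta(*target(.07,-.045,.05)))
st=status.read_state();print(st["eef_pos"],st["width"],st["force"])
E
```

```text
t: 8.07
eef_pos: [0.4984, -0.3341, 0.2065]
ee_rot: [-3.142, 0.005, 2.786]
force: [-0.7, -0.9, -4.7]
width: 0.0186
([0.0991, 0.289, 0.0509], [-2.18, -19.66, -12.19])
[ 0.49839205 -0.33408709  0.20650104] 0.018587581555807888 [-0.67345757 -0.94989951 -4.71724172]
```

```bash
python3 -m creep '[0.012,0.036,0,-0.3,-2.5,-1.5,0,0.025,0.072,0,-0.5,-5,-3,0,0.037,0.108,0,-0.8,-7.4,-4.6,0,0.05,0.145,0,-1.1,-9.8,-6.1,0,0.062,0.181,0,-1.4,-12.3,-7.6,0,0.074,0.217,0.01,-1.6,-14.7,-9.1,0,0.087,0.253,0.02,-1.9,-17.2,-10.7,0,0.099,0.289,0.035,-2.2,-19.7,-12.2,0,0.099,0.289,0.051,-2.2,-19.7,-12.2,0,0.099,0.289,0.051,-2.2,-19.7,-12.2,0]'; python3 - <<'E'
from h import *
st=status.read_state();im=imaging.snapshot("wrist");cv2.imwrite("pics/w3.png",im);np.save("w3.npy",st)
C=cam("wrist",st);P=np.load("plate.npz")
q=lambda L:proj(C,np.array(L)@P["R"].T+P["o"]).round(1).tolist()
print(st["eef_pos"],delta(*target(.07,-.045,0),st)); print("bar top edge ends",q([[0,.16,.01],[0,-.16,.01]]),"screws",q([[-.009,.1,.015],[-.009,-.1,.015]]))
E
```

```text
t: 9.32
eef_pos: [0.503, -0.0279, 0.1499]
ee_rot: [-3.141, 0.34, 3.002]
force: [0.1, -1.1, -4.3]
width: 0.0184
[ 0.50296884 -0.02786347  0.14986162] ([-0.0055, -0.0004, 0.0461], [-0.01, -0.49, 0.06])
bar top edge ends [[545.2, 128.7], [195.0, 127.0]] screws [[486.5, 117.7], [259.3, 116.5]]
```

View pics/w3.png

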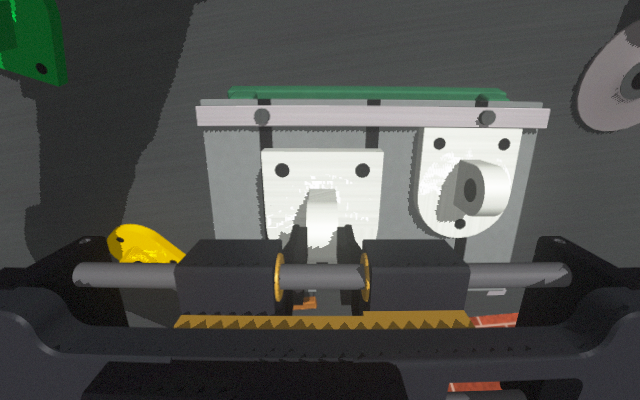

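Bar edge in the image runs (197,126) to (548,127) and the screws are at (262,117) and (487,118). All are within about 3 px of the prediction, so the plate pose is good. The bracket is held level, with its foot edge at (263,149)–(383,151). Descending.

```bash
python3 -m creep '[-0.001,0,0.012,0,-0.5,0,0,-0.003,0,0.025,0,-0.5,0,0,-0.003,0,0.035,0,-0.5,0,0,-0.003,0,0.041,0,-0.5,0,0,-0.003,0,0.042,0,-0.5,0,0,-0.003,0,0.042,0,-0.5,0,0]'; python3 - <<'E'
from h import *
st=np.load("w3.npy",allow_pickle=True).item();C=cam("wrist",st);R=Ro.from_euler("xyz",st["ee_rot"]).as_matrix()
T=np.array([[.05,.045,.0097],[.05,-.045,.0097]]);print("foot top corners expected",proj(C,T@R.T+st["eef_pos"]).round(1).tolist())
print(delta(*target(.067,-.045,0)),status.read_state()["force"])
E
```

```text
t: 10.12
eef_pos: [0.5222, -0.0301, 0.1142]
ee_rot: [3.14, 0.354, 3.001]
force: [0.4, -0.4, -3.9]
width: 0.0182
foot top corners expected [[383.5, 151.1], [262.0, 151.1]]
([0.0039, -0.0009, 0.006], [0.08, 0.29, -0.0]) [ 0.35056209 -0.39032776 -3.85917962]
```

```bash
python3 -m creep '[0.003,0,0.002,0,0.3,0,0,0.003,0,0.004,0,0.3,0,0,0.003,0,0.004,0,0.3,0,0]';python3 -m creep '[0,0,0.001,0,0,0,0,0,0,0.001,0,0,0,0]';python3 -m creep '[0,0,0.001,0,0,0,0,0,0,0.001,0,0,0,0]'
```

```text
t: 10.5
eef_pos: [0.5207, -0.0299, 0.1092]
ee_rot: [3.14, 0.349, 3.001]
force: [0.7, 0.2, -3.5]
width: 0.0187
t: 10.75
eef_pos: [0.521, -0.0299, 0.1083]
ee_rot: [3.14, 0.349, 3.001]
force: [-0.7, -0.5, -2.4]
width: 0.0184
t: 11.0
eef_pos: [0.5213, -0.0299, 0.1074]
ee_rot: [3.14, 0.349, 3.001]
force: [-4.0, 1.3, 0.7]
width: 0.0184
```

```bash
python3 -m creep '[0,0,0.0007,0,0,0,0,0,0,0.0007,0,0,0,0]';python3 -m creep '[0,0,0.0007,0,0,0,0,0,0,0.0007,0,0,0,0]'; python3 - <<'E'
from h import *
st=status.read_state();im=imaging.snapshot("wrist")
print(delta(*target(.065,-.045,0),st),st["force"],st["ft_torque"])
sc=imaging.snapshot("scene");cv2.imwrite("pics/s4.png",np.hstack([im[90:290,180:560],cv2.resize(sc[160:260,270:410],(280,200),interpolation=cv2.INTER_CUBIC)]))
E
```

```text
t: 11.25
eef_pos: [0.5214, -0.0299, 0.1072]
ee_rot: [3.14, 0.348, 3.001]
force: [-13.5, 0.7, 11.1]
width: 0.0185
t: 11.5
eef_pos: [0.5215, -0.0299, 0.1071]
ee_rot: [3.139, 0.348, 3.001]
force: [-21.7, 0.9, 22.6]
width: 0.0187
([0.0028, -0.001, -0.0004], [0.11, -0.05, -0.03]) [-21.67992902   0.91348086  22.56116934] [ 0.06961787  3.28528055 -0.12517128]
```

View pics/s4.png

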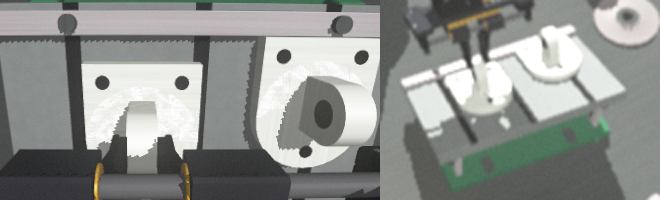

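The bracket lies flat on the plate between the T-slots, its foot about 18 mm uphill of the bar and clear of the first bracket. Easing the press, then opening.

```bash
python3 -m creep '[0,0,-0.0013,0,0,0,0,0,0,-0.0013,0,0,0,0]';python3 -m creep '[0,0,0,0,0,0,0.05,0,0,0,0,0,0,0.05,0,0,0,0,0,0,0.05,0,0,0,0,0,0,0.05,0,0,0,0,0,0,0.05,0,0,0,0,0,0,0.05]'
```

```text
t: 11.85
eef_pos: [0.5215, -0.0299, 0.1075]
ee_rot: [3.14, 0.349, 3.001]
force: [-5.1, 1.4, 2.8]
width: 0.0179
t: 12.6
eef_pos: [0.5215, -0.03, 0.1073]
ee_rot: [3.14, 0.349, 3.001]
force: [0.0, 0.1, -0.2]
width: 0.0498
```

```bash
python3 -m creep '[0,0,-0.02,0,0,0,0.05,0,0,-0.055,0,0,0,0.05,-0.02,0,-0.06,0,0,0,0.05,-0.05,0,-0.06,0,0,0,0.05,-0.07,0,-0.06,0,0,0,0.05,-0.07,0,-0.06,0,0,0,0.05,-0.07,0,-0.06,0,0,0,0.05]'; python3 - <<'E'
from h import *
st=status.read_state();im=imaging.snapshot("wrist");cv2.imwrite("pics/w5.png",im);np.save("w5.npy",st)
P=np.load("plate.npz");print("tcp plate",P["R"].T@(st["eef_pos"]-P["o"]))
print(delta(*target(.138,-.045,-.0157),st))
E
```

```text
t: 13.48
eef_pos: [0.5654, -0.0364, 0.1869]
ee_rot: [3.141, 0.348, 3.001]
force: [-0.1, 0.2, -1.2]
width: 0.0499
tcp plate [ 0.13674365 -0.04428981  0.08315267]
([-0.0014, -0.0008, 0.0752], [0.06, -0.08, 0.0])
```

View pics/w5.png

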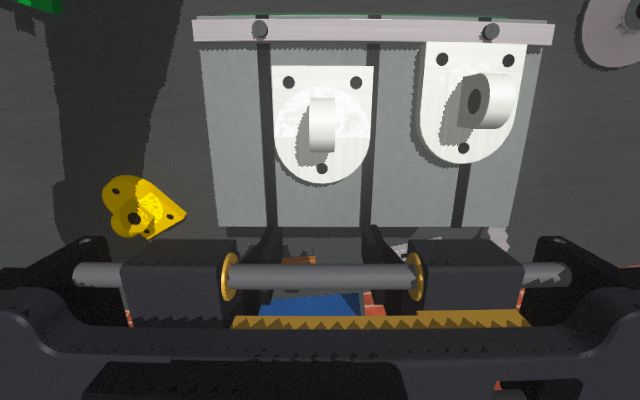

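The bracket lies released and square: foot corners at (272,66) and (374,66), nose at (322,184), with a clear gap to the bar at row 43. Now I'll go down behind the nose.

```bash
python3 - <<'E'
from h import *
st=np.load("w5.npy",allow_pickle=True).item();P=np.load("plate.npz");R=P["R"];o=P["o"]
b=onplane(cam("wrist",st),[[272,66],[374,66],[322,184.5]],o+.014*R[:,2],R[:,2]);print(((b-o)@R).round(4).tolist())
b=onplane(cam("wrist",st),[[194,42],[552,44]],o+.01*R[:,2],R[:,2]);print(((b-o)@R).round(4).tolist())
E
python3 -m creep '[-0.001,0,0.03,0,0,0,0.05,-0.001,0,0.055,0,0,0,0.05,-0.001,0,0.07,0,0,0,0.05,-0.001,0,0.075,0,0,0,0.05,-0.001,0,0.075,0,0,0,0.05]'; python3 - <<'E'
from h import *
st=status.read_state();P=np.load("plate.npz");print("tcp plate",P["R"].T@(st["eef_pos"]-P["o"]))
E
```

```text
[[0.0205, -0.0888, 0.014], [0.0204, 0.0009, 0.014], [0.1284, -0.0447, 0.014]]
[[-0.0005, -0.1575, 0.01], [-0.0014, 0.1615, 0.01]]
t: 14.15
eef_pos: [0.5926, -0.04, 0.1177]
ee_rot: [3.14, 0.349, 3.001]
force: [-0.3, -0.1, -0.1]
width: 0.0501
tcp plate [ 0.13885144 -0.04405959  0.0087681 ]
```

```bash
python3 -m creep '[0.004,0,0,0,0,0,0.05,0.008,0,0,0,0,0,0.05,0.011,0,0,0,0,0,0.05,0.014,0,0,0,0,0,0.05,0.017,0,0,0,0,0,0.05,0.02,0,0,0,0,0,0.05,0.022,0,0,0,0,0,0.05]';python3 -m creep '[0.002,0,0,0,0,0,0.05,0.003,0,0,0,0,0,0.05]';python3 -m creep '[0.001,0,0,0,0,0,0.05,0.002,0,0,0,0,0,0.05]'
```

```text
t: 15.02
eef_pos: [0.5719, -0.0371, 0.1098]
ee_rot: [3.14, 0.349, 3.001]
force: [0.8, -0.9, 1.2]
width: 0.0498
t: 15.28
eef_pos: [0.5692, -0.0367, 0.1088]
ee_rot: [3.14, 0.349, 3.001]
force: [0.3, -0.4, 0.1]
width: 0.05
t: 15.52
eef_pos: [0.5674, -0.0365, 0.1082]
ee_rot: [3.14, 0.349, 3.001]
force: [-0.5, 0.7, 0.1]
width: 0.0501
```

```bash
python3 -m creep '[0.001,0,0,0,0,0,0.05,0.002,0,0,0,0,0,0.05]';python3 -m creep '[0.001,0,0,0,0,0,0.05,0.002,0,0,0,0,0,0.05]';python3 -m creep '[0.001,0,0,0,0,0,0.05,0.001,0,0,0,0,0,0.05]';python3 - <<'E'
from h import *
st=status.read_state();P=np.load("plate.npz");print("tcp plate",P["R"].T@(st["eef_pos"]-P["o"]));im=imaging.snapshot("wrist");cv2.imwrite("pics/w6.png",im);np.save("w6.npy",st)
E
```

```text
t: 15.78
eef_pos: [0.5655, -0.0362, 0.1075]
ee_rot: [3.14, 0.349, 3.001]
force: [0.8, 0.1, 0.3]
width: 0.0498
t: 16.02
eef_pos: [0.5637, -0.0359, 0.1068]
ee_rot: [3.14, 0.349, 3.001]
force: [-0.0, 0.8, 0.2]
width: 0.0501
t: 16.27
eef_pos: [0.5627, -0.0358, 0.1065]
ee_rot: [3.14, 0.349, 3.001]
force: [-0.1, -0.8, 0.4]
width: 0.0498
tcp plate [ 0.10667401 -0.04409735  0.00849916]
```

View pics/w6.png

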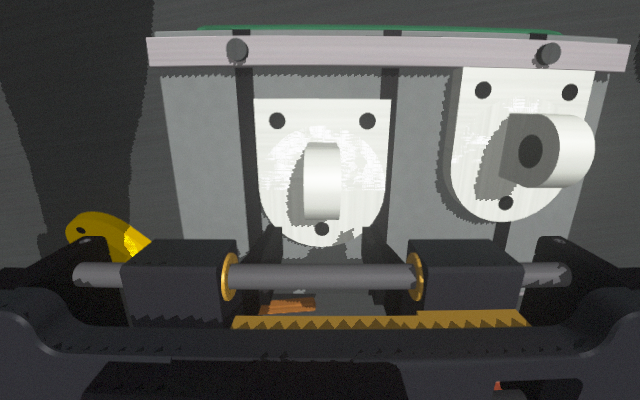

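The foot edge is at row 99 and the bar at row 70, so there is still a gap. I'm measuring whether the bracket has moved.

```bash
python3 - <<'E'
from h import *
st=np.load("w6.npy",allow_pickle=True).item();P=np.load("plate.npz");R=P["R"];o=P["o"]
C=cam("wrist",st)
b=onplane(C,[[254,99],[391.5,99],[322,247]],o+.014*R[:,2],R[:,2]);print(((b-o)@R).round(4).tolist())
b=onplane(C,[[148,65],[630,71]],o+.01*R[:,2],R[:,2]);print(((b-o)@R).round(4).tolist())
E
```

```text
[[0.0203, -0.0891, 0.014], [0.0203, 0.0007, 0.014], [0.1274, -0.0446, 0.014]]
[[-0.0018, -0.1586, 0.01], [-0.0011, 0.1649, 0.01]]
```

```bash
python3 - <<'E'
from h import *
st=np.load("w6.npy",allow_pickle=True).item();C=cam("wrist",st);R=Ro.from_euler("xyz",st["ee_rot"]).as_matrix()
T=np.array([[0,0,0],[0,.025,0],[0,-.025,0],[.0095,.025,0],[.0095,-.025,0],[.0095,.025,-.04]]);print(proj(C,T@R.T+st["eef_pos"]).round(1).tolist())
im=cv2.imread("pics/w6.png");cv2.imwrite("pics/c6.png",cv2.resize(im[170:310,220:430],None,fx=3.6,fy=3.6,interpolation=cv2.INTER_CUBIC))
E
```

```text
[[322.7, 218.9], [355.7, 218.9], [289.7, 218.9], [356.1, 207.1], [289.3, 207.1], [363.7, 229.2]]
```

View pics/c6.png

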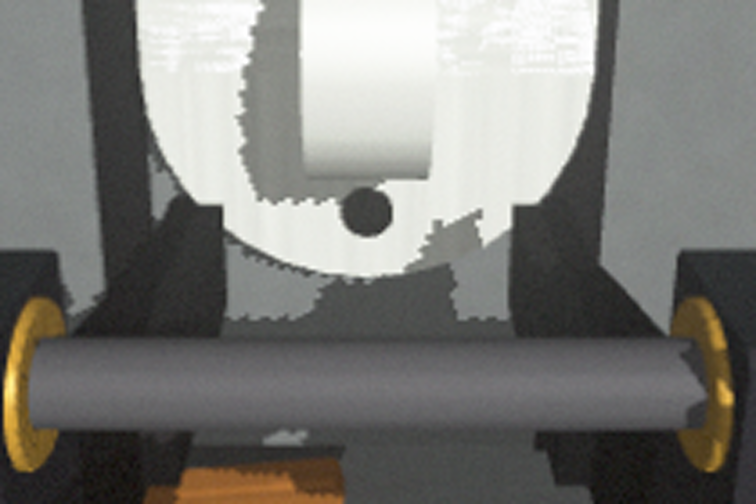

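The bracket has not moved, although the fingers should overlap its nose. In the image the fingers end about 38 mm behind the stated TCP, so they passed over the 14 mm edge. I'll close them and push on the lug's uphill end instead, where they will touch at either height.

```bash
python3 -m creep '[-0.004,0,-0.005,0,0,0,0.05,-0.004,0,-0.009,0,0,0,0.05,-0.004,0,-0.009,0,0,0,0,-0.004,0,-0.009,0,0,0,0,-0.004,0,-0.009,0,0,0,0,-0.004,0,-0.009,0,0,0,0,-0.004,0,-0.009,0,0,0,0,-0.004,0,-0.009,0,0,0,0,-0.004,0,-0.009,0,0,0,0,-0.004,0,-0.009,0,0,0,0]'
cat >> h.py <<'E'
def foot():
    st=status.read_state();im=imaging.snapshot("wrist");C=cam("wrist",st);P=np.load("plate.npz");R=P["R"];o=P["o"]
    out=[]
    g=im.min(2).astype(float)
    for y in(-.08,-.06,-.03,-.01): # brightness along plate x on the z=14 mm plane
        xs=np.arange(-.002,.04,.0005);X=np.c_[xs,np.full(len(xs),y),np.full(len(xs),.014)]@R.T+o
        p=proj(C,X).astype(np.float32);v=cv2.remap(g.astype(np.float32),p[:,0].copy(),p[:,1].copy(),cv2.INTER_LINEAR).ravel()
        out.append((y,round(float(xs[np.argmax(np.diff(v))]),4),v[::8].round().tolist()))
    print("tcp plate",(R.T@(st["eef_pos"]-o)).round(4),"F plate",(R.T@st["force"]).round(1))
    for l in out:print(*l)
    return im
E
python3 -c "
from h import *
cv2.imwrite('pics/w7.png',foot())"
```

```text
t: 17.58
eef_pos: [0.5634, -0.0359, 0.1163]
ee_rot: [3.14, 0.349, 3.001]
force: [1.4, 0.2, -0.0]
width: 0.0005
tcp plate [ 0.1107 -0.0441  0.0175] F plate [ 1.3  0.4 -0.5]
-0.08 0.0195 [176.0, 80.0, 116.0, 137.0, 139.0, 138.0, 233.0, 232.0, 231.0, 112.0, 233.0]
-0.06 0.0195 [177.0, 79.0, 104.0, 139.0, 138.0, 140.0, 234.0, 234.0, 233.0, 237.0, 236.0]
-0.03 0.0195 [175.0, 80.0, 136.0, 137.0, 137.0, 138.0, 236.0, 235.0, 234.0, 237.0, 236.0]
-0.01 0.036 [171.0, 79.0, 111.0, 135.0, 136.0, 137.0, 236.0, 234.0, 231.0, 72.0, 224.0]
```

```bash
python3 -m creep '[0.004,0,0,0,0,0,0,0.007,0,0,0,0,0,0,0.009,0,0,0,0,0,0,0.011,0,0,0,0,0,0,0.013,0,0,0,0,0,0,0.015,0,0,0,0,0,0]'; python3 -c "
from h import *
foot()"
```

```text
t: 18.38
eef_pos: [0.5496, -0.0339, 0.1113]
ee_rot: [3.14, 0.349, 3.001]
force: [1.4, -0.2, 0.8]
width: 0.0001
tcp plate [ 0.0959 -0.0441  0.0176] F plate [1.6 0.  0.2]
-0.08 0.0165 [178.0, 81.0, 137.0, 139.0, 141.0, 233.0, 232.0, 228.0, 146.0, 207.0, 230.0]
-0.06 0.0165 [179.0, 82.0, 139.0, 140.0, 142.0, 235.0, 234.0, 231.0, 236.0, 236.0, 242.0]
-0.03 0.0165 [176.0, 82.0, 141.0, 141.0, 139.0, 235.0, 236.0, 235.0, 237.0, 236.0, 250.0]
-0.01 0.034 [175.0, 83.0, 138.0, 140.0, 138.0, 229.0, 235.0, 233.0, 96.0, 139.0, 232.0]
```

The bracket is now moving: 3 mm so far, and still square. Continuing.

```bash
python3 -m creep '[0.002,0,0,0,0,0,0,0.004,0,0,0,0,0,0,0.006,0,0,0,0,0,0,0.008,0,0,0,0,0,0,0.01,0,0,0,0,0,0,0.012,0,0,0,0,0,0,0.013,0,0,0,0,0,0,0.014,0,0,0,0,0,0]'; python3 -c "
from h import *
foot()"; python3 -m creep '[0.0005,0,0,0,0,0,0,0.001,0,0,0,0,0,0]'; python3 -m creep '[0.0005,0,0,0,0,0,0,0.001,0,0,0,0,0,0]'
```

```text
t: 19.42
eef_pos: [0.5364, -0.0321, 0.1064]
ee_rot: [3.14, 0.349, 3.001]
force: [0.5, 0.4, -0.1]
width: 0.0001
tcp plate [ 0.0817 -0.0441  0.0175] F plate [ 0.4  0.5 -0.3]
-0.08 0.0025 [176.0, 85.0, 232.0, 230.0, 213.0, 131.0, 233.0, 232.0, 232.0, 229.0, 246.0]
-0.06 0.0025 [174.0, 90.0, 235.0, 233.0, 236.0, 236.0, 233.0, 252.0, 248.0, 233.0, 231.0]
-0.03 0.0025 [172.0, 88.0, 236.0, 234.0, 233.0, 235.0, 235.0, 241.0, 240.0, 244.0, 250.0]
-0.01 0.0025 [173.0, 88.0, 235.0, 233.0, 193.0, 86.0, 233.0, 230.0, 234.0, 233.0, 239.0]
t: 19.73
eef_pos: [0.5355, -0.032, 0.1061]
ee_rot: [3.14, 0.349, 3.001]
force: [1.0, 0.1, 0.2]
width: 0.001
t: 19.98
eef_pos: [0.5346, -0.0319, 0.1057]
ee_rot: [3.14, 0.349, 3.001]
force: [0.9, -0.0, 0.5]
width: 0.0005
```

```bash
for i in 1; do :; done; python3 -m creep '[0.0006,0,0,0,0,0,0,0.0006,0,0,0,0,0,0]'; python3 -m creep '[0.0006,0,0,0,0,0,0,0.0006,0,0,0,0,0,0]'; python3 -c "
from h import *
foot()"
```

```text
t: 20.23
eef_pos: [0.534, -0.0318, 0.1055]
ee_rot: [3.14, 0.349, 3.001]
force: [0.6, -0.3, 0.2]
width: 0.0005
t: 20.48
eef_pos: [0.5334, -0.0317, 0.1053]
ee_rot: [3.14, 0.349, 3.001]
force: [0.2, 0.0, 0.2]
width: 0.0003
tcp plate [ 0.0785 -0.0441  0.0175] F plate [0.2 0.  0.1]
-0.08 -0.0005 [177.0, 235.0, 231.0, 233.0, 120.0, 234.0, 230.0, 231.0, 231.0, 230.0, 230.0]
-0.06 -0.0005 [180.0, 235.0, 234.0, 234.0, 237.0, 236.0, 234.0, 233.0, 234.0, 249.0, 213.0]
-0.03 -0.0005 [179.0, 237.0, 235.0, 234.0, 237.0, 235.0, 237.0, 236.0, 235.0, 236.0, 237.0]
-0.01 0.0165 [172.0, 235.0, 233.0, 228.0, 76.0, 229.0, 230.0, 232.0, 234.0, 233.0, 235.0]
```

```bash
python3 -m creep '[0.0006,0,0,0,0,0,0,0.0006,0,0,0,0,0,0]'
```

```text
t: 20.78
eef_pos: [0.5329, -0.0316, 0.1051]
ee_rot: [3.14, 0.349, 3.001]
force: [1.4, -1.1, -0.2]
width: 0.0001
```

Foot reads -0.5 mm on a bar that measures about -1 mm, so it's nearly there. Creeping until the force rises.

```bash
python3 -m creep '[0.0005,0,0,0,0,0,0,0.0005,0,0,0,0,0,0]';python3 -m creep '[0.0005,0,0,0,0,0,0,0.0005,0,0,0,0,0,0]'
```

```text
t: 21.02
eef_pos: [0.5327, -0.0315, 0.1051]
ee_rot: [3.14, 0.349, 3.001]
force: [2.1, 0.6, 0.3]
width: 0.0005
t: 21.28
eef_pos: [0.5323, -0.0315, 0.1051]
ee_rot: [3.14, 0.35, 3.001]
force: [3.3, -0.7, 1.3]
width: 0.0005
```

```bash
python3 -c "
from h import *
foot()"
```

```text
tcp plate [ 0.0774 -0.0441  0.0177] F plate [ 3.6 -0.3  0.1]
-0.08 -0.001 [175.0, 233.0, 231.0, 221.0, 122.0, 234.0, 232.0, 232.0, 230.0, 230.0, 235.0]
-0.06 -0.001 [178.0, 236.0, 233.0, 234.0, 237.0, 235.0, 233.0, 233.0, 234.0, 232.0, 194.0]
-0.03 -0.001 [180.0, 236.0, 234.0, 233.0, 237.0, 234.0, 231.0, 233.0, 235.0, 232.0, 234.0]
-0.01 0.016 [177.0, 235.0, 232.0, 207.0, 75.0, 233.0, 231.0, 234.0, 234.0, 231.0, 233.0]
```

Force has reached 3.6 N and the TCP lags the command: the foot is on the bar, square. Pushing harder this high on the lug could tip the bracket, so I'm backing off and checking.

```bash
python3 -m creep '[-0.003,0,0,0,0,0,0,-0.012,0,0,0,0,0,0,-0.03,0,0,0,0,0,0,-0.05,0,-0.03,0,0,0,0,-0.07,0,-0.07,0,0,0,0,-0.07,0,-0.07,0,0,0,0,-0.07,0,-0.07,0,0,0,0]'; python3 -c "
from h import *
im=foot();t=imaging.snapshot('top')
cv2.imwrite('pics/f.png',np.vstack([im[:260,80:640],cv2.resize(t[125:225,230:384],(560,340)[:2],interpolation=cv2.INTER_CUBIC)]))"
```

```text
t: 22.2
eef_pos: [0.5731, -0.0374, 0.1937]
ee_rot: [3.14, 0.348, 3.001]
force: [-0.3, -0.6, -0.2]
width: 0.0006
tcp plate [ 0.1464 -0.0443  0.0869] F plate [-0.2 -0.6 -0.2]
-0.08 0.015 [180.0, 237.0, 235.0, 224.0, 125.0, 236.0, 233.0, 236.0, 234.0, 235.0, 245.0]
-0.06 0.0375 [181.0, 240.0, 237.0, 239.0, 241.0, 239.0, 241.0, 250.0, 245.0, 243.0, 245.0]
-0.03 -0.001 [180.0, 242.0, 240.0, 239.0, 242.0, 240.0, 244.0, 249.0, 252.0, 238.0, 239.0]
-0.01 -0.001 [177.0, 243.0, 240.0, 218.0, 127.0, 239.0, 237.0, 241.0, 239.0, 247.0, 238.0]
```

View pics/f.png

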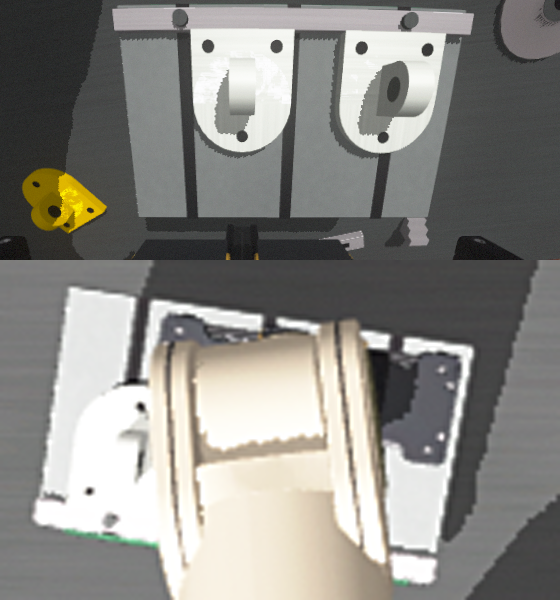

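The second bracket's foot (row 30) touches the bar the way the first one's does. One numeric check first: compare the hole positions of both brackets in the plate frame.

```bash
python3 - <<'E'
from h import *
st=status.read_state();im=imaging.snapshot("wrist");C=cam("wrist",st);P=np.load("plate.npz");R=P["R"];o=P["o"]
g=im.min(2)
for c in [(288,46),(356,46),(322,136),(442,48),(508,50),(463,138)]:
    x,y=c;w=(np.clip(170-g[y-9:y+10,x-9:x+10].astype(float),0,None));w[w<60]=0
    m=cv2.moments(w.astype(np.float32));p=[x-9+m["m10"]/m["m00"],y-9+m["m01"]/m["m00"]]
    print(c,((onplane(C,[p],o+.014*R[:,2],R[:,2])-o)@R).round(4).tolist())
E
```

```text
(288, 46) [[0.0131, -0.075, 0.014]]
(356, 46) [[0.0133, -0.015, 0.014]]
(322, 136) [[0.0911, -0.0451, 0.014]]
(442, 48) [[0.0137, 0.0604, 0.014]]
(508, 50) [[0.0139, 0.1203, 0.014]]
(463, 138) [[0.0915, 0.09, 0.014]]
```

The second bracket's holes lie at x = 13.1, 13.3 and 91.1 mm, against 13.7, 13.9 and 91.5 mm for the first. It is seated to within about 0.6 mm and square to 0.2°, so I'm handing in.

```bash
python3 -c "
from cell import order
print(order.finish_job())"
```

```text
the job is handed in; nothing more can be done
None
```

The second bracket is seated against the stop bar beside the first, released and flat, and the job is handed in (about 22 s of the 48 s used). No verdict was reported.

I gripped it by the lug, laid it on the plate about 20 mm uphill of the bar and let go. I then slid it down by pushing the lug's uphill end with closed fingers, until the force reached about 3.6 N.

**Last checks:**
- **Seating:** the second bracket's hole positions are within 0.6 mm of the first bracket's in distance from the bar. Its foot edge is parallel to the bar to about 0.2°, and its centre is at y = -45 mm on the plate.
- **First bracket:** its holes measured within about 2 mm of where they were at the start, from two different cameras. I saw no sign of it moving.
- **Robot:** the arm is clear, and the force reading is at noise level.

**What failed or disagreed:**
- The first grasp closed too briefly, so I lifted without the bracket. The second grasp held.
- The first push, with open fingers meant to press on the nose, passed over the base without touching it. In the wrist picture the fingers end about 38 mm behind the stated tool point, which may be why. I did not find out for certain.
- When I laid it down, the press on the plate reached about 31 N in total, more than intended. I eased it before letting go.

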